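# Release and push out the dust filter cassette with the pin

## Task

Take the release pin out of its wooden block and use it to hold down the recessed button of the dust filter while you push the filter cassette out of its housing all the way to its stop, so that it stays latched there. Be gentle: touch the filter unit only with the pin, never lean hard on it, and leave the things lying around it alone. Then stand the pin back in its block, fully seated.

Things in the scene. Friction and masses are not known exactly. Their poses are not given: they have to be found in the camera images.
- unit: Fixed dust filter unit: grey sheet housing 110 (x) x 100 (y) x 72 mm high with louvres; before it a floor plate reaches to x = -171 mm, and two steel rails (tops about 40 mm high) guide a grey tongue, the filter cassette's front end. Origin: centre of the housing's underside, on the table; z up. The cassette comes out along the unit's own -x. Turned by -0.5 to 0.25 rad.
- unit_well (a point): Nominal centre of the mouth of the round button well in the tongue's top, cassette fully in: unit frame (-85, 0, 56) mm. Fixed to the unit: it does not follow the cassette, which carries the well along. The runner's height differs each time: the true mouth is up to 7 mm higher or lower (x, y are true). The well is 10 mm wide; push the cassette with the pin's shank on the well's wall.
- unit_button (a point): Nominal top of the steel button in the well, unit frame (-85, 0, 48) mm, 8 mm below the mouth; also up to 7 mm off, and fixed to the unit. The button is sprung: yields from about 4 N, frees the catch after 3 to 4 mm (8 to 9 N), is right down at 6 mm (11.5 N) against a rigid stop. More than 22 N of the pin on the unit is too much.
- unit_rail_end (a point): Outer end of the rails (nominal), unit frame (-172, 0, 33) mm. The rails fall outward by 0 to 0.1 rad, differently each time (up to 6 mm over the travel), so the button sinks away from a pin that moves level. Catch teeth at 2, 18, 34 and 50 mm of travel stop the cassette whenever the button is not far enough down. With it down, the cassette slides with 3 to 5 N.
- cassette (a joint): How far the filter cassette is out, in m: 0 is fully in, 0.062 the stop. Beyond 0.058 the button springs up behind the last tooth when let go and the cassette is latched out.
- pin: Loose release pin: steel shank 6 mm thick and 42 mm long with a blunt bevelled tip, then a square wooden handle 18 x 18 mm in section, 55 mm long, and a small brass cap; 100 mm in all, 50 g. Origin: centre of the tip; z runs up along the pin; x and y are square to the handle's faces. It starts upright in the block with the handle's lower end resting on the block's top.
- holder: Fixed wooden block 70 x 70 x 50 mm high with one vertical hole, 9 mm wide and 46 mm deep, with a bevelled rim, in the middle of its top. Origin: centre of its underside, on the table; z up. With the pin seated the pin's tip is 8 mm above this origin. (A pillar stands left of the table, close to the arm at its start: draw in before swinging across.)
- sanding_block: Loose cork sanding block, 51 x 78 x 30 mm, bystander. Origin: centre of its underside.
- block_plane: Loose block plane, 52 x 165 x 56 mm, bystander. Origin: centre of its underside.
- piece_d: Loose light wood off-cut, 60 x 90 x 40 mm, bystander. Origin: centre of its underside.
- wax_tin: Loose round wax tin, 75 mm wide, 33 mm high, bystander. Origin: centre of its underside.

How it is judged:
On the way, in this order (a step that is already met when the one before it is completed fails the run):
1. the pin is out of its block (z of pin in the frame of holder above 0.055 m), for 0.1 s.
2. the pin moves the freed cassette (value of joint cassette above 0.012 m and contact force between pin and unit above 1 N), for 0.05 s.
3. the cassette is out at its stop (value of joint cassette above 0.058 m), for 0.1 s.
At the end, for the whole second after the job is handed in: The cassette is out by more than 57 mm of 62, and the pin stands still in its block: tip within 4 mm of the hole's axis and less than 3 mm short of seated, tilted less than 0.1 rad (value of joint cassette above 0.057 m and horizontal distance between pin and holder below 0.004 m and z of pin in the frame of holder below 0.011 m and angle between pin's own z axis and vertical below 0.1 rad and linear speed of pin below 0.02 m/s); the robot touches nothing.
It fails at once if the pin bears on the filter unit with more than 22 N (contact force between pin and unit above 22 N).
It fails at once if the fingers or the arm touch the filter unit (contact force between any of the fingers, the arm and unit above 1 N).
It fails at once if a bystander is moved by more than 20 mm (distance of any of sanding_block, block_plane, piece_d, wax_tin from where it was at the start of the episode above 0.02 m).
It also fails if it takes over 72 s, if anything falls off the work surface, if the arm or the gripper's body presses on something with over 40 N, if the wrist force passes 120 N, or if a joint passes its speed limit or range.

## Robot

A 6-joint arm with a two-finger parallel gripper is mounted at the origin on a cart in front of the work surface, level with it; the furniture and walls round the work are solid. World frame = base frame: x ahead of the robot, y to its left, z up, the work surface at z = 0. Lengths are in m, angles in rad, forces in N, time in s.
With the tool pointing down it reaches from about 0.35 to 0.85 m from the base axis. Payload 8.1 kg.
Tool frame: the origin (TCP) lies at the very end of the fingers, on their centre line; the grasp point (between the pads) lies 19 mm behind it; z points along the fingers, y is the line along which they close (so a half turn about z gives the same grasp; the last joint's range is limited). The gripper opens to 93 mm and grips with 3 to 60 N. Pads are 15 mm wide; open, the fingers measure 128 mm over their backs; the gripper's body (75 mm by 188 mm) begins 65 mm behind the grasp point.
Start: joints at [-1.35, 0.13, 1.488, -0, 1.523, -0.085], TCP at [0.181, -0.572, 0.219] pointing down, gripper open.
Joint ranges: [-2.96, 2.96], [-0.89, 2.26], [0.02, 2.5], [-1.34, 4.48], [0, 2.73], [-2.66, 2.66]. Speed limits (rad/s): [2.39, 2.39, 2.79, 3.14, 3.14, 3.14].

## Interface

Orientations are given as a rotation vector (axis times angle).
In Python, from plant import monitor, eyes, ticket gives the robot as it stands.
- The arm moves only by the tool arm_command, never from a script. Its argument "deltas" is a list that holds one entry, the list of rows, each a list of 6 numbers: the shift along the world's x, y, z in cm, then the turn, a rotation vector about the world's x, y, z in degrees. In form: [[[tx, ty, tz, rx, ry, rz], ...]]. A call has 1 to 12 rows; each row shifts and turns the commanded pose from where the row before left it; what a row does not reach is not made up. A row lasts 1/12 s, in which the tool goes at most 41.7 mm and 7.16 degrees, less where a joint would pass 70% of its speed; a pose out of reach is approached as far as the arm can. A call is refused whole if a number of a shift passes 4.17 or a number of a turn 7.16, either way. A call with a gripper value outside its range is refused whole. "gripper" is the opening, from -1 (shut) to 1 (fully open), set as the call begins (left out, the last holds). The fingers move at their own pace and stop on an object; "squeeze" is the grip in N (left out, the last holds). Time passes only in rows, so rows that do not move let the fingers close. It gives the time, the measured TCP pose, the force, the opening and the grip force at its end, in the units of the state.
- monitor.read_state(): the state, without advancing time (a new reading comes with each control period).
- eyes.read_camera(name): name is "side" or "top"; returns the picture (400x640x3 uint8, blue, green, red); there is no depth.
- eyes.camera_model(name): a dict with "fx", "fy", "cx", "cy" (pixels), "rvec" (rotation vector, rad) and "tvec" (3), from world to camera coordinates, as OpenCV has them. Camera axes: x right, y down, z forward; pixel columns grow to the right and rows downward; lengths in m; the calibration is good to about 2 mm. A picture is of the moment at which its call begins. camera_model takes no time and is no camera call.
- ticket.close_job(): hands the job in; it is judged then, once.
The state is a dict: "t": time; "q": joint angles; "dq": joint speeds; "joint_torque": joint torques, N m; "tool_pos": TCP position; "orientation": TCP orientation; "force": force on the tool from outside, world axes, zero at the start; "wrist_torque": the same for the moment, N m; "opening": finger opening in m; "gripper_force": force on a finger pad.
Only numpy, scipy, OpenCV 4.12 (cv2) and the standard library are available. Lean on these libraries where they do the work, as an engineer would, in place of code of your own. Each camera call takes 0.05 s, during which the arm holds its last target. There are 200 camera calls.

## Working session

There is one attempt and no reset: what is moved stays moved. The work goes in short steps, Python scripts to look and compute and a tool call to move; the robot and the scene stay as the last step left them, time stands still between calls to the robot, and variables do not carry over. Pictures are saved under pics/ and viewed, at most 10 in all, crops included, and the job is handed in when it is done.

Besides the shell and the picture viewer there is one more tool, called after ">>>" by a JSON object that holds its "name" and its "arguments". arm_command: Moves the arm, as the interface text tells. Its arguments: {"type":"object","properties":{"deltas":{"type":"array"},"gripper":{"type":"number"},"squeeze":{"type":"number"}},"required":["deltas"]}

```bash
mkdir -p pics; cat > h.py <<'E'
import numpy as np, cv2, json
from plant import monitor, eyes, ticket
def cam(n):
    m=eyes.camera_model(n); R=cv2.Rodrigues(np.array(m["rvec"],float))[0]; t=np.array(m["tvec"],float).ravel()
    return m,R,t
def ray(n,u,v):
    m,R,t=cam(n); d=R.T@np.array([(u-m["cx"])/m["fx"],(v-m["cy"])/m["fy"],1.]); return -R.T@t,d
def onz(n,u,v,z):
    c,d=ray(n,u,v); return c+d*(z-c[2])/d[2]
def proj(n,p):
    m,R,t=cam(n); q=R@np.array(p,float)+t; return np.array([m["fx"]*q[0]/q[2]+m["cx"],m["fy"]*q[1]/q[2]+m["cy"]])
def tri(a,b):
    (c1,d1),(c2,d2)=ray(*a),ray(*b); s=np.linalg.lstsq(np.c_[d1,-d2],c2-c1,rcond=None)[0]
    p,q=c1+d1*s[0],c2+d2*s[1]; return (p+q)/2,np.linalg.norm(p-q)
def st():
    s=monitor.read_state(); print({k:np.round(s[k],4).tolist() for k in s})
E
python3 - <<'E'
from h import *
np.set_printoptions(precision=3,suppress=True)
for n in("top","side"):
    cv2.imwrite(f"pics/{n}0.png",eyes.read_camera(n)); m,R,t=cam(n); print(n,m["fx"],-R.T@t,R[2])
st()
E
```

```text
top 470.5702964906922 [ 0.335 -0.206  1.139] [ 0.176 -0.015 -0.984]
side 459.2217631930918 [0.364 0.517 0.467] [ 0.166 -0.862 -0.479]
{'t': 0.1, 'q': [-1.3504, 0.1311, 1.4892, -0.0, 1.523, -0.0854], 'dq': [0.0016, -0.0011, -0.0027, -0.0005, -0.0011, -0.0006], 'joint_torque': [0.0023, -56.1337, -49.3096, 0.0771, 0.029, -0.0001], 'tool_pos': [0.1805, -0.5717, 0.2177], 'orientation': [-3.1033, -0.4783, 0.0002], 'force': [0.3735, -0.2891, 0.0505], 'wrist_torque': [-0.0058, -0.0065, -0.0402], 'gripper_force': 0.0, 'opening': 0.093}
```

View pics/top0.png

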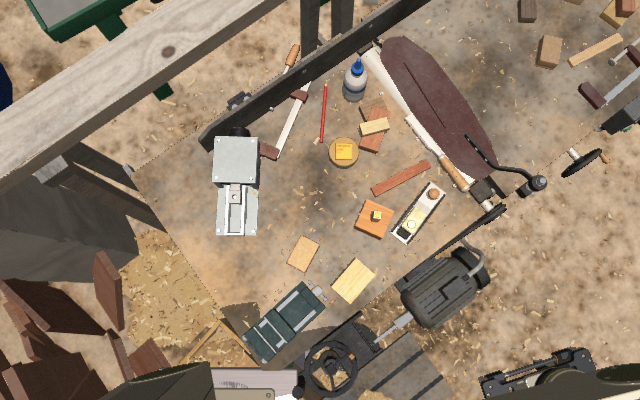

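View pics/side0.png

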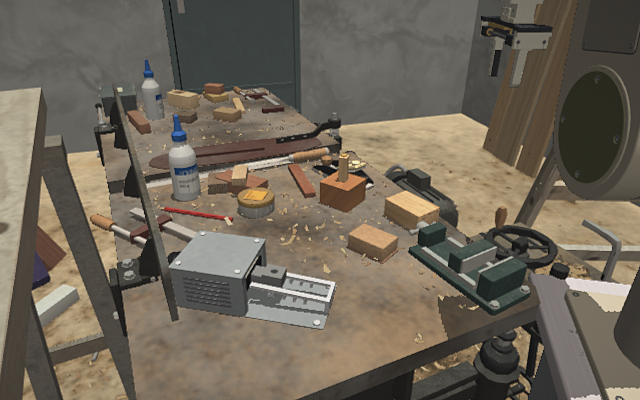

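Top view: the unit is at about (236,185) with its tongue and well at about (235,197). The holder with the pin is at about (374,217), the wax tin at (344,152), the block plane at (418,212), the cork at (303,253) and the off-cut at (354,280). Next I enlarge the unit and holder in both views.

```bash
python3 - <<'E'
from h import *
np.set_printoptions(precision=3,suppress=True)
t=cv2.imread("pics/top0.png"); s=cv2.imread("pics/side0.png")
z=lambda im,x,y,w,h,k:cv2.resize(im[y:y+h,x:x+w],None,fx=k,fy=k,interpolation=cv2.INTER_CUBIC)
a=z(t,205,130,60,110,5); b=z(t,345,190,60,55,5); 
c=np.zeros((550,600,3),np.uint8); c[:,:300]=a; c[:275,300:]=b
cv2.imwrite("pics/c1.png",c)
d=np.zeros((600,800,3),np.uint8); d[:400,:]=z(s,165,230,200,100,4); d[400:600,:240]=z(s,315,150,60,50,4)
d[400:,240:]=z(s,235,255,140,50,4)
cv2.imwrite("pics/c2.png",d)
for n,u,v,h in [("top",235,197,.056),("top",374,217,.1),("top",344,152,.033),("top",418,212,.05),("top",303,253,.03),("top",354,280,.04),("top",236,158,.072)]: print(u,v,onz(n,u,v,h))
E
```

```text
235 197 [ 0.541 -0.008  0.056]
374 217 [ 0.491 -0.328  0.1  ]
344 152 [ 0.66  -0.264  0.033]
418 212 [ 0.511 -0.438  0.05 ]
303 253 [ 0.414 -0.169  0.03 ]
354 280 [ 0.352 -0.288  0.04 ]
236 158 [ 0.631 -0.01   0.072]
```

View pics/c1.png

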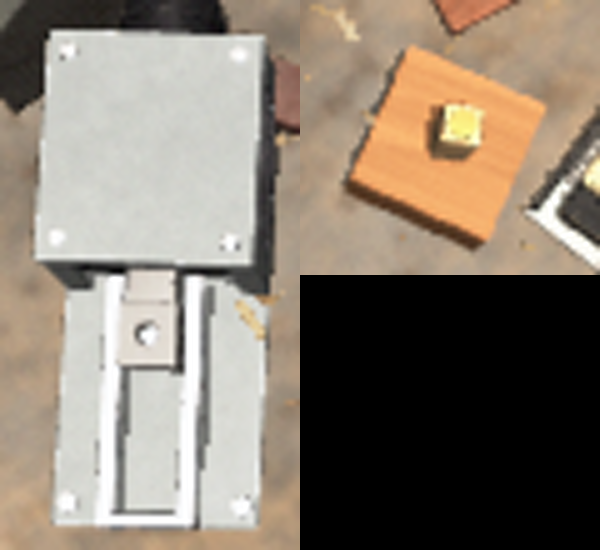

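View pics/c2.png

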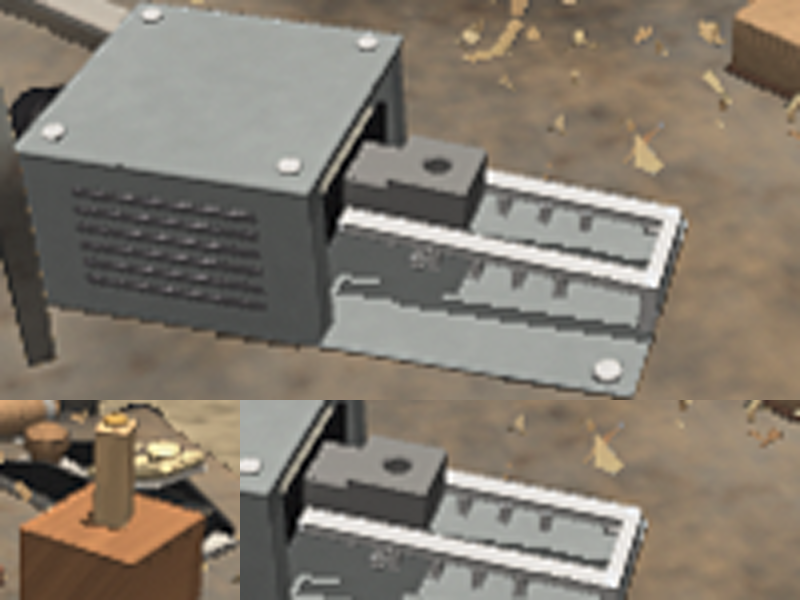

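Crops: the housing-top corners in the top crop are (50,30), (267,36), (250,266) and (36,260). The well is at (147,334), and at (437,165) in the side crop. The pin cap is at (462,125) in the top crop and (118,419) in the side crop. I'll turn these into positions.

```bash
python3 - <<'E'
from h import *
np.set_printoptions(precision=4,suppress=True)
T=lambda x,y:("top",205+(x+.5)/5-.5,130+(y+.5)/5-.5)
S=lambda x,y:("side",165+(x+.5)/4-.5,230+(y+.5)/4-.5)
B=lambda x,y:("top",345+(x-300+.5)/5-.5,190+(y+.5)/5-.5)
D=lambda x,y:("side",315+(x+.5)/4-.5,150+(y-400+.5)/4-.5)
C=[onz(*T(*p),.072) for p in[(50,30),(267,36),(250,266),(36,260)]]
print("housing",np.array(C),np.mean(C,0))
for i in range(4):
    e=C[(i+1)%4]-C[i]; print(np.linalg.norm(e),np.degrees(np.arctan2(e[1],e[0])))
# screws top+side: far-left(top) etc
for a,b in[((68,52),(53,131)),((238,54),(152,14)),((230,242),(367,42)),((57,237),(289,166))]: print("screw",tri(T(*a),S(*b)))
print("well",tri(T(147,334),S(437,165)))
for z in(.049,.056,.063): print(onz(*T(147,334),z),onz(*S(437,165),z))
for p in[(52,524),(257,526)]: print("plate",onz(*T(*p),.002))
for a,b in[((66,502),(300,600)),((241,506),(607,370))]: print("pscrew",onz(*T(*a),.004),onz(*S(*b),.004))
print("rail end corners tri L?",tri(T(98,520),S(655,285)),tri(T(198,522),S(682,208)))
print("cap",tri(B(462,124),D(118,418)))
# holder top corners z=.05
for p in[(408,45),(546,107),(487,235),(350,180)]: print("blk",onz(*B(*p),.05))
for p in[(20,530),(130,566),(203,516)]: print("blk side",onz(*D(*p),.05))
for p in [(433,150),(475,158)]: print("handle foot top",onz(*B(*p),.05))
for p in [(94,522),(130,528)]: print("handle foot side",onz(*D(*p),.05))
E
```

```text
housing [[ 0.6847  0.0428  0.072 ]
 [ 0.6832 -0.0592  0.072 ]
 [ 0.572  -0.0552  0.072 ]
 [ 0.5737  0.0437  0.072 ]] [ 0.6284 -0.007   0.072 ]
0.10208782014803441 -90.85050420888703
0.11119704423858802 177.8972777447876
0.0989044510521668 89.05534519228566
0.11101052181360578 -0.46162453627881583
screw (array([0.6731, 0.0333, 0.0747]), np.float64(2.095044720943387e-05))
screw (array([ 0.6726, -0.0465,  0.0747]), np.float64(0.001246534697094098))
screw (array([ 0.5829, -0.0458,  0.0744]), np.float64(0.00020417951490379722))
screw (array([0.5841, 0.0341, 0.074 ]), np.float64(0.0002376295858665128))
well (array([ 0.5433, -0.0052,  0.0518]), np.float64(0.0001424847142359036))
[ 0.5438 -0.0047  0.049 ] [ 0.5446 -0.0088  0.049 ]
[ 0.5425 -0.006   0.056 ] [0.5416 0.     0.056 ]
[ 0.5411 -0.0073  0.063 ] [0.5386 0.0088 0.063 ]
plate [0.4588 0.0457 0.002 ]
plate [ 0.4588 -0.0532  0.002 ]
pscrew [0.4693 0.0391 0.004 ] [0.5406 0.1534 0.004 ]
pscrew [ 0.4682 -0.0454  0.004 ] [0.4699 0.0365 0.004 ]
rail end corners tri L? (array([0.4572, 0.018 , 0.0298]), np.float64(0.0013324010681120897)) (array([ 0.4564, -0.0289,  0.0282]), np.float64(0.002251608379870126))
cap (array([ 0.495 , -0.334 ,  0.1085]), np.float64(0.0008999982164641851))
blk [ 0.542  -0.3161  0.05  ]
blk [ 0.5131 -0.3809  0.05  ]
blk [ 0.4524 -0.3523  0.05  ]
blk [ 0.4775 -0.2885  0.05  ]
blk side [ 0.5407 -0.3146  0.05  ]
blk side [ 0.4789 -0.2868  0.05  ]
blk side [ 0.4506 -0.3518  0.05  ]
handle foot top [ 0.4921 -0.3275  0.05  ]
handle foot top [ 0.4885 -0.3472  0.05  ]
handle foot side [ 0.5051 -0.3322  0.05  ]
handle foot side [ 0.4857 -0.3293  0.05  ]
```

Checks:
- Cap height is 108 mm, as expected.
- The housing centre from the screws is (0.628,-0.006), with yaw about -0.5°.
- The well mouth is at (0.543,-0.005,0.052), which matches the unit-frame prediction.
- The holder is at (0.496,-0.334), and the handle is turned about -9°.

I draw in first, then swing across.

>>> {"name": "arm_command", "arguments": {"deltas": [[[-0.8,2.6,0.6,0,0,0],[-0.8,2.6,0.6,0,0,0],[-0.8,2.6,0.6,0,0,0],[-0.8,2.6,0.6,0,0,0],[-0.8,2.6,0.6,0,0,0],[2.6,1.7,0,0,0,6],[2.6,1.7,0,0,0,6],[2.6,1.7,0,0,0,6],[2.6,1.7,0,0,0,6],[2.6,1.7,0,0,0,6],[2.6,1.7,0,0,0,6],[2.6,1.7,0,0,0,6]]], "gripper": 0.1}}

```text
t: 1.1
tool_pos: [0.3236, -0.3219, 0.2483]
orientation: [-2.723, -1.566, 0.0]
force: [0.8, -1.2, 0.9]
opening: 0.0512
gripper_force: 0.0
```

```bash
cat >> h.py <<'E'
from scipy.spatial.transform import Rotation as Ro
def g():
    s=monitor.read_state(); R=Ro.from_rotvec(s["orientation"]).as_matrix()
    print("t",round(s["t"],2),"pos",np.round(s["tool_pos"],4),"y deg",np.round(np.degrees(np.arctan2(R[1,1],R[0,1])),2),"z",np.round(R[:,2],4),"q",np.round(s["q"],2),"F",np.round(s["force"],2),"M",np.round(s["wrist_torque"],2),"op",round(s["opening"],4),round(s["gripper_force"],1))
E
python3 -c "from h import *;g()"
```

```text
t 1.1 pos [ 0.3236 -0.3219  0.2483] y deg -30.19 z [-3.e-04  3.e-04 -1.e+00] q [-0.9  -0.28  1.82 -0.    1.6  -0.37] F [ 0.79 -1.22  0.9 ] M [-0.01 -0.05  0.02] op 0.0512 0.0
```

>>> {"name": "arm_command", "arguments": {"deltas": [[[2.15,-0.15,-0.6,0,0,2.6],[2.15,-0.15,-0.6,0,0,2.6],[2.15,-0.15,-0.6,0,0,2.6],[2.15,-0.15,-0.6,0,0,2.6],[2.15,-0.15,-0.6,0,0,2.6],[2.15,-0.15,-0.6,0,0,2.6],[2.15,-0.15,-0.6,0,0,2.6],[2.15,-0.15,-0.6,0,0,3],[0,0,-1.5,0,0,0],[0,0,-1.5,0,0,0],[0,0,-1.5,0,0,0],[0,0,0,0,0,0]]]}}

```text
t: 2.1
tool_pos: [0.4928, -0.3335, 0.1512]
orientation: [-2.388, -2.031, 0.002]
force: [-1.1, 0.5, -0.2]
opening: 0.0512
gripper_force: 0.0
```

```bash
python3 - <<'E'
from h import *
g()
t=eyes.read_camera("top"); s=eyes.read_camera("side")
z=lambda im,x,y,w,h,k:cv2.resize(im[y:y+h,x:x+w],None,fx=k,fy=k,interpolation=cv2.INTER_CUBIC)
c=np.hstack([z(t,330,170,90,120,4),z(s,290,80,110,120,4)]); cv2.imwrite("pics/c3.png",c)
E
```

```text
t 2.1 pos [ 0.4928 -0.3335  0.1512] y deg -9.26 z [-0.0053  0.0042 -1.    ] q [-0.68  0.16  1.58 -0.    1.41 -0.52] F [-1.11  0.53 -0.22] M [-0.01 -0.04  0.  ] op 0.0512 0.0
```

View pics/c3.png

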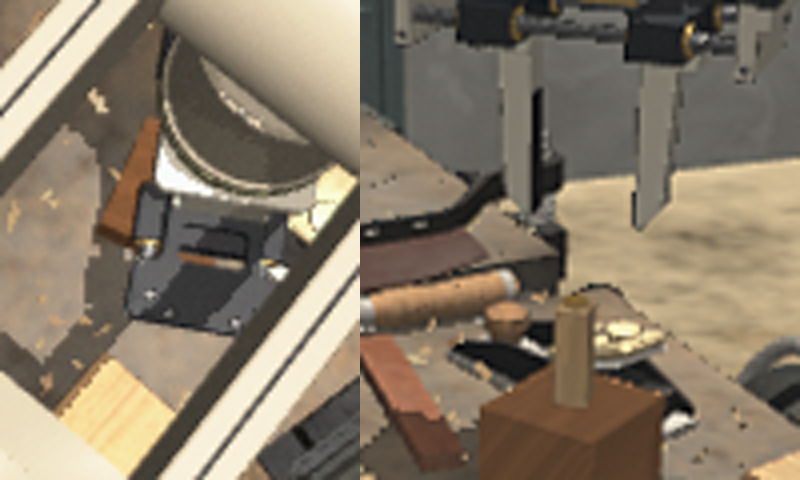

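The side view shows the open fingers straddling the handle, with the pin cap at crop (575,300). Now I lower the gripper.

>>> {"name": "arm_command", "arguments": {"deltas": [[[0.1,0,-1.5,0,0,0],[0,0,-1.5,0,0,0],[0,0,-1.5,0,0,0],[0,0,-1.5,0,0,0],[0,0,-1,0,0,0],[0,0,-0.8,0,0,0],[0,0,0,0,0,0],[0,0,0,0,0,0]]]}}

```text
t: 2.87
tool_pos: [0.4958, -0.3353, 0.0781]
orientation: [2.394, 2.034, 0.0]
force: [-0.1, 0.1, 0.1]
opening: 0.0512
gripper_force: 0.0
```

```bash
python3 -c "from h import *;g()"
```

```text
t 2.87 pos [ 0.4958 -0.3353  0.0781] y deg -9.28 z [ 1.e-04 -1.e-04 -1.e+00] q [-0.68  0.23  1.64 -0.    1.27 -0.52] F [-0.09  0.12  0.12] M [-0.07 -0.08  0.01] op 0.0512 0.0
```

>>> {"name": "arm_command", "arguments": {"deltas": [[[0,0.1,-0.8,0,0,0],[0,0,-0.8,0,0,0],[0,0,0,0,0,0]]]}}

```text
t: 3.12
tool_pos: [0.495, -0.3336, 0.06]
orientation: [-2.392, -2.033, 0.001]
force: [0.4, 0.2, 0.0]
opening: 0.0514
gripper_force: 0.0
```

>>> {"name": "arm_command", "arguments": {"deltas": [[[0,0,0,0,0,0],[0,0,0,0,0,0],[0,0,0,0,0,0],[0,0,0,0,0,0],[0,0,0,0,0,0],[0,0,0,0,0,0]]], "gripper": -1, "squeeze": 50}}

```text
t: 3.62
tool_pos: [0.4961, -0.3343, 0.062]
orientation: [2.393, 2.034, 0.001]
force: [0.7, -0.5, -0.0]
opening: 0.0181
gripper_force: 50.0
```

```bash
python3 -c "from h import *;g()"
```

```text
t 3.62 pos [ 0.4961 -0.3343  0.062 ] y deg -9.28 z [ 9.e-04 -4.e-04 -1.e+00] q [-0.68  0.25  1.65  0.    1.24 -0.52] F [ 0.74 -0.51 -0.  ] M [-0.13 -0.18  0.  ] op 0.0181 50.0
```

The grip reads 18.1 mm, so the pads are flush on the handle. I lift straight up, then carry the pin to above the well.

>>> {"name": "arm_command", "arguments": {"deltas": [[[0,0,0.5,0,0,0],[0,0,1.2,0,0,0],[0,0,1.5,0,0,0],[0,0,1.6,0,0,0],[0,0,1.6,0,0,0],[0,0,1.6,0,0,0],[0,0,1.0,0,0,0],[0,0,1.0,0,0,0],[0,0,0,0,0,0],[0,0,0,0,0,0]]]}}

```text
t: 4.45
tool_pos: [0.4958, -0.3343, 0.1618]
orientation: [2.393, 2.034, 0.0]
force: [0.5, -0.1, -1.4]
opening: 0.0178
gripper_force: 50.0
```

```bash
python3 -c "from h import *;g()"
```

```text
t 4.45 pos [ 0.4958 -0.3343  0.1618] y deg -9.28 z [ 5.e-04 -4.e-04 -1.e+00] q [-0.68  0.16  1.56 -0.    1.42 -0.52] F [ 0.55 -0.09 -1.4 ] M [-0.09 -0.05 -0.  ] op 0.0178 50.0
```

>>> {"name": "arm_command", "arguments": {"deltas": [[[0.1,1.5,0.2,0,0,0],[0.3,3,0,0,0,0.8],[0.4,3,0,0,0,0.8],[0.4,3,0,0,0,0.8],[0.4,3,0,0,0,0.8],[0.4,3,0,0,0,0.8],[0.4,3,0,0,0,0.8],[0.4,3,0,0,0,0.8],[0.4,3,0,0,0,0.8],[0.4,3,0,0,0,0.8],[0.4,2.5,0,0,0,0.8],[0.4,1.9,0,0,0,0.8]]]}}

```text
t: 5.45
tool_pos: [0.5384, -0.0021, 0.1623]
orientation: [-2.227, -2.213, 0.001]
force: [-0.5, -1.2, -1.2]
opening: 0.018
gripper_force: 50.0
```

>>> {"name": "arm_command", "arguments": {"deltas": [[[0.3,0,0,0,0,0],[0,0,0,0,0,0],[0,0,0,0,0,0],[0,0,0,0,0,0]]]}}

```text
t: 5.78
tool_pos: [0.5421, -0.0059, 0.1631]
orientation: [-2.231, -2.211, 0.001]
force: [0.2, -0.3, -1.0]
opening: 0.018
gripper_force: 50.0
```

```bash
python3 -c "from h import *;g()"
```

```text
t 5.78 pos [ 0.5421 -0.0059  0.1631] y deg -0.54 z [-1.1e-03 -2.0e-04 -1.0e+00] q [-0.11  0.01  1.72 -0.    1.42 -0.1 ] F [ 0.2  -0.34 -1.02] M [-0.03 -0.07  0.03] op 0.018 50.0
```

>>> {"name": "arm_command", "arguments": {"deltas": [[[0.1,0,-1,0,0,0],[0,0,-1.2,0,0,0],[0,0,-1.2,0,0,0],[0,0,-0.8,0,0,0],[0,0,0,0,0,0],[0,0,0,0,0,0],[0,0,0,0,0,0]]]}}

```text
t: 6.37
tool_pos: [0.5437, -0.0052, 0.1217]
orientation: [-2.231, -2.212, 0.0]
force: [0.4, -0.0, -0.4]
opening: 0.0178
gripper_force: 50.0
```

```bash
python3 - <<'E'
from h import *
g()
t=eyes.read_camera("top"); s=eyes.read_camera("side")
cv2.imwrite("pics/t4.png",t);cv2.imwrite("pics/s4.png",s)
z=lambda im,x,y,w,h,k:cv2.resize(im[y:y+h,x:x+w],None,fx=k,fy=k,interpolation=cv2.INTER_CUBIC)
c=np.hstack([z(t,210,165,50,75,8)[:600],z(s,245,225,50,75,8)]); cv2.imwrite("pics/c4.png",c)
p=monitor.read_state()["tool_pos"]
print(proj("side",p-[0,0,.054]),proj("side",p-[0,0,.012]),proj("side",p),proj("top",p-[0,0,.054]))
E
```

```text
t 6.37 pos [ 0.5437 -0.0052  0.1217] y deg -0.48 z [-0. -0. -1.] q [-0.1   0.05  1.76 -0.    1.34 -0.1 ] F [ 0.37 -0.02 -0.38] M [-0.03 -0.09 -0.04] op 0.0178 50.0
[272.85023478 261.67539572] [271.50783598 237.48089721] [271.10890982 230.29091882] [232.73502843 194.63934835]
```

View pics/c4.png

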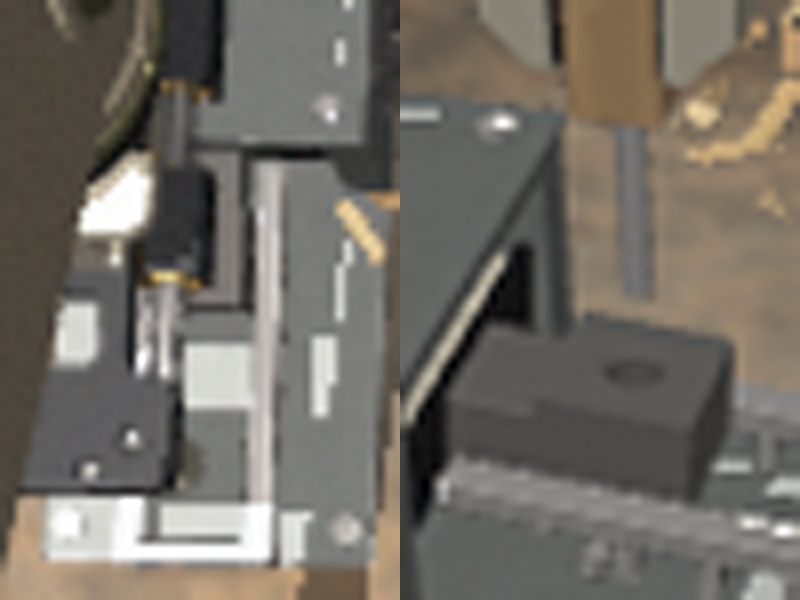

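Side crop: the shank tip is at crop (638,298), hanging above the well ellipse at (634,372), so alignment is close. The arm hides the tip in the top view. I'll refine the side-view columns numerically.

```bash
python3 - <<'E'
from h import *
s=cv2.imread("pics/s4.png").astype(int); s0=cv2.imread("pics/side0.png").astype(int)
d=np.abs(s-s0).sum(2)
for v in range(238,264): print(v,d[v,266:283])
g_=cv2.cvtColor(s.astype(np.uint8),cv2.COLOR_BGR2GRAY); g0=cv2.cvtColor(s0.astype(np.uint8),cv2.COLOR_BGR2GRAY)
print(g0[267:277,266:284]); 
for G in(g_,g0):
    w=np.clip(68-G[267:276,268:281].astype(float),0,None); w=np.where(w>8,w,0); yy,xx=np.mgrid[267:276,268:281]; print("well c",(w*xx).sum()/w.sum(),(w*yy).sum()/w.sum())
for x,y,zz in[(.5433,-.0052,.0518),(.5433,-.0052,.0677)]: print(proj("side",[x,y,zz]))
E
```

```text
238 [26 27 27 28 31 28 25 26 27 25 24 37 76 20 33 36 35]
239 [11 25 26 34 46 29 27 30 30 25 26 48 46 33 25 32 35]
240 [30  7 10 33 42 30 23 18 27 38 25 28  2 30 21 23 33]
241 [37 31 28 34 27 10 37 36 40 55  6  7 29 22 20 22 23]
242 [29 23 25 23 30 19 43 33 37 32 35 27 25 24 23 19 24]
243 [25 24 24 27 27 10 48 32 40 39 17 31 24 27 27 28 24]
244 [28 22 26 24 25 12 45 28 32 45 27 27 24 21 23 31 29]
245 [22 23 23 20 27 13 45 29 34 44 29 31 21 21 25 22 22]
246 [24 24 23 22 27 12 52 40 45 43  1 30 22 23 22 25 24]
247 [22 24 22 22 30 13 43 42 49 45  6 30 23 24 24 24 25]
248 [27 21 22 23 29 13 42 39 41 45 10 33 25 25 23 20 24]
249 [27 22 21 22 28  8 48 39 34 46 36 30 21 20 21 20 19]
250 [26 20 23 23 28 16 50 46 41 44 30 31 25 22 21 24 21]
251 [28 25 24 27 29 17 39 46 45 53 30 34 25 24 22 24 21]
252 [24 21 23 27 27 15 42 47 43 50 31 34 22 22 23 21 25]
253 [17 22 17 24 26 11 42 41 37 46 34 31 26 21 22 24 24]
254 [18 22 23 24 26 12 36 34 31 43 56 31 22 21 21 24 25]
255 [15 22 26 23 28 13 33 29 26 40 49 36 29 25 21 21 26]
256 [ 7 27 26 24 25 22 15 32 30 43 43 33 29 24 22 25 24]
257 [ 7 24 27 23 
[... 539 characters left out ...]
47 147 148 144 130 127 121 110 113 128 139 147 148 148 147 148 148]
 [148 148 148 147 129  90  79  59  62  64  78 109 140 149 148 147 148 150]
 [147 146 148 147 125  59  54  62  67  65  55  79 138 150 147 147 149 152]
 [147 147 148 150 144 102  79  67  71  70  81 114 147 149 147 148 151 147]
 [148 148 148 148 151 152 131 108 111 113 131 155 151 148 147 149 152 135]
 [153 151 152 150 149 151 152 154 155 154 151 149 147 147 147 151 147 103]
 [140 141 141 144 149 153 152 152 151 149 148 148 147 148 149 152 136  55]
 [ 64  78  82 103 124 140 141 141 148 148 153 151 151 150 153 148 103  41]]
well c 271.0 271.0
well c 273.15555555555557 270.8
[273.95009981 270.91165262]
[273.46975708 262.13409604]
```

The tip line lands about 1 px (1.5 mm) toward -x of the well centre. I shift +1 mm in x and descend carefully.

>>> {"name": "arm_command", "arguments": {"deltas": [[[0.1,0,-0.3,0,0,0],[0,0,-0.3,0,0,0],[0,0,-0.3,0,0,0],[0,0,0,0,0,0],[0,0,0,0,0,0],[0,0,0,0,0,0]]]}}

```text
t: 6.97
tool_pos: [0.5446, -0.0052, 0.1126]
orientation: [-2.231, -2.212, 0.0]
force: [0.1, -0.3, -1.2]
opening: 0.0179
gripper_force: 50.0
```

>>> {"name": "arm_command", "arguments": {"deltas": [[[0,0,-0.1,0,0,0],[0,0,-0.1,0,0,0],[0,0,0,0,0,0]]]}}

```text
t: 7.22
tool_pos: [0.5446, -0.0051, 0.1105]
orientation: [-2.231, -2.212, 0.0]
force: [0.5, 0.7, -0.8]
opening: 0.0181
gripper_force: 50.0
```

```bash
python3 -c "from h import *;g()"
```

```text
t 7.22 pos [ 0.5446 -0.0051  0.1105] y deg -0.48 z [-2.e-04  0.e+00 -1.e+00] q [-0.1   0.06  1.76  0.    1.32 -0.1 ] F [ 0.48  0.68 -0.79] M [ 0.   -0.11 -0.03] op 0.0181 50.0
```

Tip is now at about 56.5 mm. I continue in 1–1.5 mm steps.

>>> {"name": "arm_command", "arguments": {"deltas": [[[0,0,-0.1,0,0,0],[0,0,-0.1,0,0,0],[0,0,0,0,0,0]]]}}

```text
t: 7.47
tool_pos: [0.5445, -0.0052, 0.1084]
orientation: [-2.231, -2.212, 0.0]
force: [0.3, -0.2, 0.1]
opening: 0.0176
gripper_force: 50.0
```

>>> {"name": "arm_command", "arguments": {"deltas": [[[0,0,-0.1,0,0,0],[0,0,0,0,0,0]]]}}

```text
t: 7.63
tool_pos: [0.5446, -0.0052, 0.1075]
orientation: [-2.231, -2.212, 0.0]
force: [0.2, -0.1, -0.6]
opening: 0.0177
gripper_force: 50.0
```

>>> {"name": "arm_command", "arguments": {"deltas": [[[0,0,-0.1,0,0,0],[0,0,0,0,0,0]]]}}

```text
t: 7.8
tool_pos: [0.5446, -0.0052, 0.1064]
orientation: [-2.231, -2.212, 0.0]
force: [0.2, -0.8, -0.9]
opening: 0.0177
gripper_force: 50.0
```

>>> {"name": "arm_command", "arguments": {"deltas": [[[0,0,-0.1,0,0,0],[0,0,0,0,0,0]]]}}

```text
t: 7.97
tool_pos: [0.5445, -0.0051, 0.1054]
orientation: [-2.231, -2.212, 0.0]
force: [-0.2, -0.6, -0.5]
opening: 0.0177
gripper_force: 50.0
```

>>> {"name": "arm_command", "arguments": {"deltas": [[[0,0,-0.1,0,0,0],[0,0,0,0,0,0]]]}}

```text
t: 8.13
tool_pos: [0.5445, -0.0052, 0.1044]
orientation: [-2.231, -2.212, 0.0]
force: [0.0, -0.2, -0.2]
opening: 0.0181
gripper_force: 50.0
```

>>> {"name": "arm_command", "arguments": {"deltas": [[[0,0,-0.1,0,0,0],[0,0,0,0,0,0]]]}}

```text
t: 8.3
tool_pos: [0.5445, -0.0051, 0.1034]
orientation: [-2.231, -2.212, 0.0]
force: [-0.4, -0.8, -0.1]
opening: 0.0178
gripper_force: 50.0
```

>>> {"name": "arm_command", "arguments": {"deltas": [[[0,0,-0.1,0,0,0],[0,0,0,0,0,0]]]}}

```text
t: 8.47
tool_pos: [0.5446, -0.0052, 0.1024]
orientation: [-2.231, -2.212, 0.0]
force: [0.1, -0.1, -0.8]
opening: 0.0178
gripper_force: 50.0
```

>>> {"name": "arm_command", "arguments": {"deltas": [[[0,0,-0.1,0,0,0],[0,0,0,0,0,0]]]}}

```text
t: 8.63
tool_pos: [0.5446, -0.0052, 0.1014]
orientation: [-2.231, -2.212, 0.0]
force: [-0.7, 0.3, -0.9]
opening: 0.0179
gripper_force: 50.0
```

>>> {"name": "arm_command", "arguments": {"deltas": [[[0,0,-0.1,0,0,0],[0,0,0,0,0,0]]]}}

```text
t: 8.8
tool_pos: [0.5446, -0.0052, 0.1004]
orientation: [-2.231, -2.212, 0.0]
force: [-0.8, 0.3, -0.6]
opening: 0.0175
gripper_force: 50.0
```

>>> {"name": "arm_command", "arguments": {"deltas": [[[0,0,-0.1,0,0,0],[0,0,0,0,0,0]]]}}

```text
t: 8.97
tool_pos: [0.5446, -0.0052, 0.0995]
orientation: [-2.231, -2.212, 0.0]
force: [-0.7, -0.1, -0.2]
opening: 0.0178
gripper_force: 50.0
```

>>> {"name": "arm_command", "arguments": {"deltas": [[[0,0,-0.1,0,0,0],[0,0,0,0,0,0]]]}}

```text
t: 9.13
tool_pos: [0.5445, -0.0051, 0.0984]
orientation: [-2.231, -2.212, 0.0]
force: [-0.4, 1.0, -0.7]
opening: 0.0177
gripper_force: 50.0
```

>>> {"name": "arm_command", "arguments": {"deltas": [[[0,0,-0.1,0,0,0],[0,0,0,0,0,0]]]}}

```text
t: 9.3
tool_pos: [0.5446, -0.0052, 0.0974]
orientation: [-2.231, -2.212, 0.0]
force: [-0.3, 0.0, -0.8]
opening: 0.018
gripper_force: 50.0
```

>>> {"name": "arm_command", "arguments": {"deltas": [[[0,0,-0.1,0,0,0],[0,0,0,0,0,0]]]}}

```text
t: 9.47
tool_pos: [0.5448, -0.0052, 0.0969]
orientation: [2.231, 2.212, 0.0]
force: [-1.4, -0.1, 3.8]
opening: 0.0177
gripper_force: 50.0
```

>>> {"name": "arm_command", "arguments": {"deltas": [[[0,0,-0.1,0,0,0],[0,0,0,0,0,0]]]}}

```text
t: 9.63
tool_pos: [0.5448, -0.0052, 0.0959]
orientation: [2.23, 2.212, 0.0]
force: [-1.3, 0.3, 4.6]
opening: 0.018
gripper_force: 50.0
```

Contact with the button is at TCP z ≈ 0.0972 (tip 43 mm). I press on.

>>> {"name": "arm_command", "arguments": {"deltas": [[[0,0,-0.1,0,0,0],[0,0,0,0,0,0]]]}}

```text
t: 9.8
tool_pos: [0.5449, -0.0052, 0.095]
orientation: [2.23, 2.212, 0.001]
force: [-2.2, 0.5, 5.7]
opening: 0.0179
gripper_force: 50.0
```

>>> {"name": "arm_command", "arguments": {"deltas": [[[0,0,-0.1,0,0,0],[0,0,0,0,0,0]]]}}

```text
t: 9.97
tool_pos: [0.5449, -0.0052, 0.0941]
orientation: [2.23, 2.212, 0.001]
force: [-2.4, 1.0, 6.2]
opening: 0.0178
gripper_force: 50.0
```

>>> {"name": "arm_command", "arguments": {"deltas": [[[0,0,-0.1,0,0,0],[0,0,0,0,0,0]]]}}

```text
t: 10.13
tool_pos: [0.5451, -0.0052, 0.0933]
orientation: [2.23, 2.212, 0.001]
force: [-2.2, -0.3, 7.1]
opening: 0.0178
gripper_force: 50.0
```

```bash
python3 -c "from h import *;g()"
```

```text
t 10.13 pos [ 0.5451 -0.0052  0.0933] y deg -0.47 z [ 9.e-04 -1.e-04 -1.e+00] q [-0.1   0.08  1.78 -0.    1.28 -0.1 ] F [-2.18 -0.29  7.07] M [-0.01  0.56 -0.  ] op 0.0178 50.0
```

>>> {"name": "arm_command", "arguments": {"deltas": [[[0,0,-0.1,0,0,0],[0,0,0,0,0,0]]]}}

```text
t: 10.3
tool_pos: [0.5451, -0.0052, 0.0924]
orientation: [2.23, 2.212, 0.001]
force: [-2.4, 0.3, 8.0]
opening: 0.0174
gripper_force: 50.0
```

>>> {"name": "arm_command", "arguments": {"deltas": [[[-0.05,0,-0.1,0,0,0],[0,0,0,0,0,0]]]}}

```text
t: 10.47
tool_pos: [0.545, -0.0052, 0.0917]
orientation: [2.23, 2.211, 0.002]
force: [-2.2, 0.9, 9.3]
opening: 0.0173
gripper_force: 50.0
```

>>> {"name": "arm_command", "arguments": {"deltas": [[[-0.1,0,0,0,0,0],[-0.1,0,0,0,0,0],[0,0,0,0,0,0]]]}}

```text
t: 10.72
tool_pos: [0.5443, -0.0052, 0.0926]
orientation: [2.228, 2.21, 0.005]
force: [1.7, -0.0, 8.8]
opening: 0.0178
gripper_force: 50.0
```

```bash
python3 -c "from h import *;g()"
```

```text
t 10.72 pos [ 0.5443 -0.0052  0.0926] y deg -0.48 z [ 5.e-03 -2.e-04 -1.e+00] q [-0.1   0.07  1.79  0.    1.28 -0.1 ] F [ 1.7  -0.05  8.8 ] M [ 0.08 -0.38 -0.03] op 0.0178 50.0
```

>>> {"name": "arm_command", "arguments": {"deltas": [[[-0.1,0,-0.05,0,0,0],[-0.1,0,0,0,0,0],[0,0,0,0,0,0]]]}}

```text
t: 10.97
tool_pos: [0.5425, -0.0052, 0.0922]
orientation: [2.228, 2.209, 0.006]
force: [1.6, 0.4, 9.3]
opening: 0.0175
gripper_force: 50.0
```

>>> {"name": "arm_command", "arguments": {"deltas": [[[-0.1,0,0,0,0,0],[-0.1,0,0,0,0,0],[0,0,0,0,0,0]]]}}

```text
t: 11.22
tool_pos: [0.5406, -0.0052, 0.0922]
orientation: [2.228, 2.209, 0.006]
force: [1.8, 1.4, 9.1]
opening: 0.0175
gripper_force: 50.0
```

```bash
python3 -c "from h import *;g()"
```

```text
t 11.22 pos [ 0.5406 -0.0052  0.0922] y deg -0.48 z [ 5.6e-03 -1.0e-04 -1.0e+00] q [-0.1   0.06  1.8   0.    1.28 -0.1 ] F [1.77 1.4  9.12] M [ 0.14 -0.59 -0.02] op 0.0175 50.0
```

>>> {"name": "arm_command", "arguments": {"deltas": [[[-0.1,0,0,0,0,0],[-0.1,0,0,0,0,0],[0,0,0,0,0,0]]]}}

```text
t: 11.47
tool_pos: [0.5385, -0.0052, 0.0922]
orientation: [2.228, 2.209, 0.006]
force: [1.0, 0.4, 9.1]
opening: 0.0175
gripper_force: 50.0
```

>>> {"name": "arm_command", "arguments": {"deltas": [[[-0.1,0,0,0,0,0],[-0.1,0,0,0,0,0],[0,0,0,0,0,0]]]}}

```text
t: 11.72
tool_pos: [0.5365, -0.0051, 0.0922]
orientation: [2.228, 2.209, 0.006]
force: [1.5, -0.7, 8.1]
opening: 0.0177
gripper_force: 50.0
```

```bash
python3 -c "from h import *;g()"
```

```text
t 11.72 pos [ 0.5365 -0.0051  0.0922] y deg -0.48 z [ 5.4e-03 -1.0e-04 -1.0e+00] q [-0.11  0.05  1.81  0.    1.28 -0.1 ] F [ 1.51 -0.65  8.15] M [ 0.18 -0.63 -0.04] op 0.0177 50.0
```

```bash
python3 - <<'E'
from h import *
s=eyes.read_camera("side")
z=lambda im,x,y,w,h,k:cv2.resize(im[y:y+h,x:x+w],None,fx=k,fy=k,interpolation=cv2.INTER_CUBIC)
cv2.imwrite("pics/c5.png",z(s,235,225,110,75,7)); 
E
```

```text
(no output)
```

View pics/c5.png

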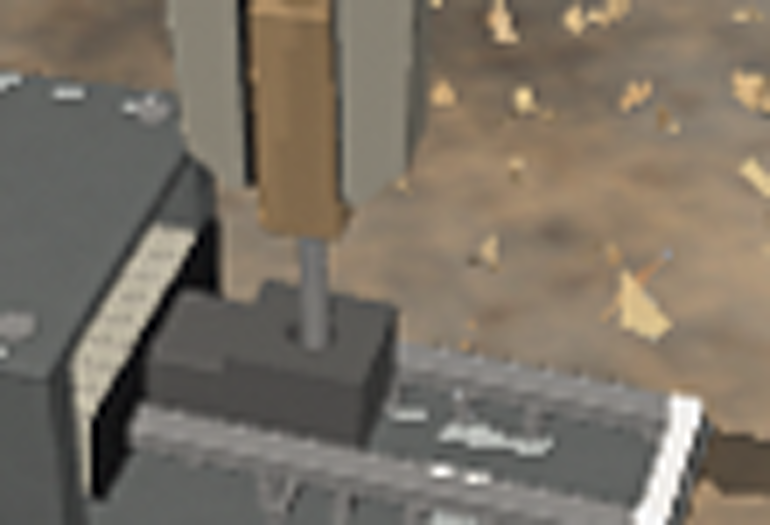

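The pin sits in the well and the cassette has moved about 7 mm with it; the tongue's front edge is at crop x≈395. I push on, tracking the vertical force.

>>> {"name": "arm_command", "arguments": {"deltas": [[[-0.15,0,-0.07,0,0,0],[-0.15,0,-0.02,0,0,0],[-0.1,0,0,0,0,0],[0,0,0,0,0,0]]]}}

```text
t: 12.1
tool_pos: [0.5325, -0.0051, 0.0913]
orientation: [2.228, 2.209, 0.006]
force: [0.5, 1.2, 8.3]
opening: 0.018
gripper_force: 50.0
```

>>> {"name": "arm_command", "arguments": {"deltas": [[[-0.15,0,-0.02,0,0,0],[-0.15,0,-0.02,0,0,0],[-0.1,0,0,0,0,0],[0,0,0,0,0,0]]]}}

```text
t: 12.43
tool_pos: [0.5285, -0.0051, 0.091]
orientation: [2.228, 2.209, 0.006]
force: [2.1, 1.9, 9.9]
opening: 0.0178
gripper_force: 50.0
```

```bash
python3 -c "from h import *;g()"
```

```text
t 12.43 pos [ 0.5285 -0.0051  0.091 ] y deg -0.48 z [ 0.0056  0.     -1.    ] q [-0.11  0.03  1.83  0.    1.27 -0.1 ] F [2.11 1.88 9.9 ] M [ 0.29 -0.47  0.06] op 0.0178 50.0
```

>>> {"name": "arm_command", "arguments": {"deltas": [[[-0.15,0.01,-0.01,0,0,0],[-0.15,0,-0.01,0,0,0],[-0.1,0,0,0,0,0],[0,0,0,0,0,0]]]}}

```text
t: 12.77
tool_pos: [0.5245, -0.005, 0.0908]
orientation: [2.228, 2.209, 0.006]
force: [0.9, 1.5, 9.1]
opening: 0.0175
gripper_force: 50.0
```

>>> {"name": "arm_command", "arguments": {"deltas": [[[-0.15,0,-0.01,0,0,0],[-0.15,0,-0.01,0,0,0],[-0.1,0,0,0,0,0],[0,0,0,0,0,0]]]}}

```text
t: 13.1
tool_pos: [0.5205, -0.005, 0.0905]
orientation: [2.228, 2.209, 0.006]
force: [1.9, 2.2, 8.9]
opening: 0.0173
gripper_force: 50.0
```

```bash
python3 -c "from h import *;g()"
```

```text
t 13.1 pos [ 0.5205 -0.005   0.0905] y deg -0.48 z [ 5.5e-03  1.0e-04 -1.0e+00] q [-0.11  0.01  1.85  0.    1.27 -0.1 ] F [1.91 2.17 8.89] M [ 0.32 -0.53  0.01] op 0.0173 50.0
```

>>> {"name": "arm_command", "arguments": {"deltas": [[[-0.15,0.04,-0.04,0,0,0],[-0.15,0.02,-0.02,0,0,0],[-0.1,0,-0.01,0,0,0],[0,0,0,0,0,0]]]}}

```text
t: 13.43
tool_pos: [0.5166, -0.0047, 0.0899]
orientation: [2.228, 2.209, 0.006]
force: [0.3, 0.2, 9.5]
opening: 0.0177
gripper_force: 50.0
```

>>> {"name": "arm_command", "arguments": {"deltas": [[[-0.15,0,-0.02,0,0,0],[-0.15,0,-0.01,0,0,0],[-0.1,0,0,0,0,0],[0,0,0,0,0,0]]]}}

```text
t: 13.77
tool_pos: [0.5126, -0.0047, 0.0896]
orientation: [2.228, 2.209, 0.006]
force: [1.7, 0.1, 10.0]
opening: 0.0177
gripper_force: 50.0
```

```bash
python3 -c "from h import *;g()"
```

```text
t 13.77 pos [ 0.5126 -0.0047  0.0896] y deg -0.48 z [ 5.7e-03 -5.0e-04 -1.0e+00] q [-0.11 -0.01  1.88  0.    1.27 -0.1 ] F [ 1.75  0.12 10.01] M [-0.03 -0.41 -0.01] op 0.0177 50.0
```

>>> {"name": "arm_command", "arguments": {"deltas": [[[-0.15,0.01,-0.01,0,0,0],[-0.15,0,-0.01,0,0,0],[-0.1,0,0,0,0,0],[0,0,0,0,0,0]]]}}

```text
t: 14.1
tool_pos: [0.5086, -0.0046, 0.0894]
orientation: [2.228, 2.209, 0.006]
force: [1.2, 0.7, 9.5]
opening: 0.0176
gripper_force: 50.0
```

>>> {"name": "arm_command", "arguments": {"deltas": [[[-0.15,0,-0.01,0,0,0],[-0.15,0.01,-0.01,0,0,0],[-0.1,0,0,0,0,0],[0,0,0,0,0,0]]]}}

```text
t: 14.43
tool_pos: [0.5046, -0.0045, 0.0891]
orientation: [2.228, 2.209, 0.006]
force: [1.5, -0.1, 9.5]
opening: 0.0174
gripper_force: 50.0
```

```bash
python3 -c "from h import *;g()"
```

```text
t 14.43 pos [ 0.5046 -0.0045  0.0891] y deg -0.48 z [ 5.6e-03 -6.0e-04 -1.0e+00] q [-0.11 -0.03  1.9   0.    1.27 -0.1 ] F [ 1.5  -0.12  9.46] M [-0.03 -0.53 -0.04] op 0.0174 50.0
```

>>> {"name": "arm_command", "arguments": {"deltas": [[[-0.15,0.01,-0.02,0,0,0],[-0.15,0,-0.01,0,0,0],[-0.1,0,0,0,0,0],[0,0,0,0,0,0]]]}}

```text
t: 14.77
tool_pos: [0.5005, -0.0044, 0.0888]
orientation: [2.228, 2.209, 0.006]
force: [1.4, -0.2, 9.5]
opening: 0.0176
gripper_force: 50.0
```

>>> {"name": "arm_command", "arguments": {"deltas": [[[-0.15,0,-0.01,0,0,0],[-0.15,0,-0.01,0,0,0],[-0.1,0,-0.01,0,0,0],[0,0,0,0,0,0]]]}}

```text
t: 15.1
tool_pos: [0.4966, -0.0044, 0.0885]
orientation: [2.228, 2.209, 0.006]
force: [1.7, -1.3, 9.5]
opening: 0.0175
gripper_force: 50.0
```

```bash
python3 -c "from h import *;g()"
```

```text
t 15.1 pos [ 0.4966 -0.0044  0.0885] y deg -0.48 z [ 5.6e-03 -6.0e-04 -1.0e+00] q [-0.11 -0.05  1.92  0.    1.27 -0.1 ] F [ 1.65 -1.33  9.54] M [-0.04 -0.43 -0.03] op 0.0175 50.0
```

>>> {"name": "arm_command", "arguments": {"deltas": [[[-0.15,0.01,-0.02,0,0,0],[-0.15,0,-0.01,0,0,0],[-0.1,0,0,0,0,0],[0,0,0,0,0,0]]]}}

```text
t: 15.43
tool_pos: [0.4926, -0.0043, 0.0882]
orientation: [2.228, 2.209, 0.006]
force: [0.0, 0.9, 9.1]
opening: 0.0179
gripper_force: 50.0
```

>>> {"name": "arm_command", "arguments": {"deltas": [[[-0.15,0,-0.01,0,0,0],[-0.1,0,-0.01,0,0,0],[-0.05,0,0,0,0,0],[0,0,0,0,0,0]]]}}

```text
t: 15.77
tool_pos: [0.4896, -0.0043, 0.088]
orientation: [2.228, 2.209, 0.006]
force: [2.6, -0.4, 8.9]
opening: 0.0181
gripper_force: 50.0
```

```bash
python3 -c "from h import *;g()"
```

```text
t 15.77 pos [ 0.4896 -0.0043  0.088 ] y deg -0.48 z [ 5.7e-03 -5.0e-04 -1.0e+00] q [-0.11 -0.07  1.94  0.    1.27 -0.11] F [ 2.56 -0.38  8.91] M [-0.04 -0.51  0.03] op 0.0181 50.0
```

>>> {"name": "arm_command", "arguments": {"deltas": [[[-0.1,0,-0.05,0,0,0],[-0.1,0,-0.02,0,0,0],[-0.1,0,-0.01,0,0,0],[0,0,0,0,0,0]]]}}

```text
t: 16.1
tool_pos: [0.4867, -0.0043, 0.0873]
orientation: [2.228, 2.209, 0.006]
force: [1.8, 0.5, 9.1]
opening: 0.018
gripper_force: 50.0
```

>>> {"name": "arm_command", "arguments": {"deltas": [[[-0.1,0,-0.01,0,0,0],[-0.1,0,-0.01,0,0,0],[-0.05,0,0,0,0,0],[0,0,0,0,0,0]]]}}

```text
t: 16.43
tool_pos: [0.4842, -0.0043, 0.0871]
orientation: [2.228, 2.209, 0.006]
force: [1.9, 0.8, 9.9]
opening: 0.0176
gripper_force: 50.0
```

>>> {"name": "arm_command", "arguments": {"deltas": [[[-0.1,0,-0.01,0,0,0],[-0.05,0,0,0,0,0],[0,0,0,0,0,0]]]}}

```text
t: 16.68
tool_pos: [0.4827, -0.0042, 0.087]
orientation: [2.228, 2.209, 0.006]
force: [2.4, 0.0, 9.9]
opening: 0.0179
gripper_force: 50.0
```

```bash
python3 -c "from h import *;g()"
```

```text
t 16.68 pos [ 0.4827 -0.0042  0.087 ] y deg -0.48 z [ 5.8e-03 -4.0e-04 -1.0e+00] q [-0.12 -0.09  1.96  0.    1.27 -0.11] F [2.42 0.03 9.86] M [ 0.02 -0.49  0.02] op 0.0179 50.0
```

>>> {"name": "arm_command", "arguments": {"deltas": [[[-0.1,0,-0.01,0,0,0],[0,0,0,0,0,0]]]}}

```text
t: 16.85
tool_pos: [0.4824, -0.0043, 0.0873]
orientation: [2.227, 2.208, 0.008]
force: [3.6, 0.9, 8.9]
opening: 0.018
gripper_force: 50.0
```

>>> {"name": "arm_command", "arguments": {"deltas": [[[-0.1,0,-0.01,0,0,0],[0,0,0,0,0,0]]]}}

```text
t: 17.02
tool_pos: [0.4816, -0.0043, 0.0873]
orientation: [2.227, 2.208, 0.008]
force: [4.7, -0.1, 9.9]
opening: 0.0178
gripper_force: 50.0
```

>>> {"name": "arm_command", "arguments": {"deltas": [[[-0.1,0,0,0,0,0],[0,0,0,0,0,0]]]}}

```text
t: 17.18
tool_pos: [0.4811, -0.0043, 0.0874]
orientation: [2.226, 2.207, 0.009]
force: [5.9, 0.8, 8.2]
opening: 0.0179
gripper_force: 50.0
```

```bash
python3 -c "from h import *;g()"
```

```text
t 17.18 pos [ 0.4811 -0.0043  0.0874] y deg -0.48 z [ 8.9e-03 -6.0e-04 -1.0e+00] q [-0.12 -0.1   1.97  0.    1.27 -0.11] F [5.94 0.82 8.22] M [-0.01 -1.6  -0.05] op 0.0179 50.0
```

The lateral force is climbing linearly, so the cassette is at its stop. I lift while keeping a light push so the catch snaps in behind the last tooth.

>>> {"name": "arm_command", "arguments": {"deltas": [[[0,0,0.2,0,0,0],[0,0,0.2,0,0,0],[0,0,0.2,0,0,0],[0,0,0.2,0,0,0],[0.1,0,0.1,0,0,0],[0,0,0,0,0,0]]]}}

```text
t: 17.68
tool_pos: [0.4806, -0.0041, 0.0947]
orientation: [2.228, 2.209, 0.006]
force: [6.6, 0.6, -0.3]
opening: 0.0179
gripper_force: 50.0
```

>>> {"name": "arm_command", "arguments": {"deltas": [[[0.1,0,0.2,0,0,0],[0.1,0,0.3,0,0,0],[0,0,0.4,0,0,0],[0,0,1,0,0,0],[0,0,1.2,0,0,0],[0,0,1.5,0,0,0],[0,0,1.5,0,0,0],[0,0,1,0,0,0],[0,0,0,0,0,0]]]}}

```text
t: 18.43
tool_pos: [0.4819, -0.0043, 0.1682]
orientation: [2.228, 2.209, 0.005]
force: [0.2, -0.9, -0.7]
opening: 0.0181
gripper_force: 50.0
```

```bash
python3 - <<'E'
from h import *
g()
s=eyes.read_camera("side"); cv2.imwrite("pics/s6.png",s)
z=lambda im,x,y,w,h,k:cv2.resize(im[y:y+h,x:x+w],None,fx=k,fy=k,interpolation=cv2.INTER_CUBIC)
cv2.imwrite("pics/c6.png",z(s,225,190,130,120,5)); 
for tr in(.050,.058,.062):
    print(tr,proj("side",[.5433-tr,-.0052+.0005,.0518-.065*tr]))
E
```

```text
t 18.43 pos [ 0.4819 -0.0043  0.1682] y deg -0.48 z [ 4.9e-03 -6.0e-04 -1.0e+00] q [-0.12 -0.17  1.88 -0.    1.43 -0.11] F [ 0.18 -0.93 -0.7 ] M [-0.03 -0.12 -0.03] op 0.0181 50.0
0.05 [306.83970995 277.30069485]
0.058 [312.17983318 278.30219046]
0.062 [314.85636448 278.80415161]
```

View pics/c6.png

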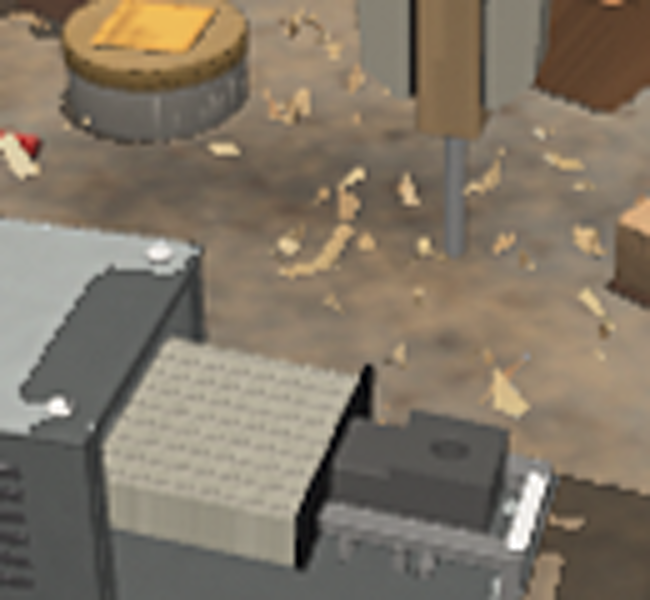

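The well mouth is at (314.6,279.2), and I predicted (314.9,278.8) for 62 mm of travel, so the cassette is at its stop and latched. I carry the pin back to the block.

>>> {"name": "arm_command", "arguments": {"deltas": [[[0,-1.5,0,0,0.28,0],[0.1,-3,0,0,0,-0.8],[0.1,-3,0,0,0,-0.8],[0.1,-3,0,0,0,-0.8],[0.1,-3,0,0,0,-0.8],[0.2,-3,0,0,0,-0.8],[0.2,-3,0,0,0,-0.8],[0.2,-3,0,0,0,-0.8],[0.2,-3,0,0,0,-0.8],[0.2,-3,0,0,0,-0.8],[0,-2.5,0,0,0,-0.8],[0,-1.9,0,0,0,-0.8]]]}}

```text
t: 19.48
tool_pos: [0.4932, -0.3349, 0.1632]
orientation: [-2.392, -2.029, 0.006]
force: [1.1, 0.7, -0.6]
opening: 0.0178
gripper_force: 50.0
```

>>> {"name": "arm_command", "arguments": {"deltas": [[[0,-0.1,-0.8,0,0,0],[0,0,-1,0,0,0],[0,0,-1,0,0,0],[0,0,0,0,0,0],[0,0,0,0,0,0],[0,0,0,0,0,0]]]}}

```text
t: 19.98
tool_pos: [0.4942, -0.333, 0.1364]
orientation: [-2.389, -2.033, 0.005]
force: [-0.3, -0.5, -0.4]
opening: 0.0179
gripper_force: 50.0
```

```bash
python3 - <<'E'
from h import *
g()
s=eyes.read_camera("side"); cv2.imwrite("pics/s7.png",s); s0=cv2.imread("pics/side0.png")
p=monitor.read_state()["tool_pos"]; a=proj("side",p-[0,0,.054]); b=proj("side",p-[0,0,.012]); print("exp tip",a,"exp shank top",b)
d=np.abs(s.astype(int)-s0).sum(2)
u=int(a[0])
G=cv2.cvtColor(s,cv2.COLOR_BGR2GRAY)
for v in range(int(b[1])-2,int(a[1])+8): print(v,G[v,u-7:u+9])
print("cols from",u-7)
z=lambda im,x,y,w,h,k:cv2.resize(im[y:y+h,x:x+w],None,fx=k,fy=k,interpolation=cv2.INTER_CUBIC)
cv2.imwrite("pics/c7.png",z(s,u-35,int(a[1])-50,70,90,6))
E
```

```text
t 19.98 pos [ 0.4942 -0.333   0.1364] y deg -9.21 z [-0.0053  0.0012 -1.    ] q [-0.68  0.18  1.59 -0.    1.38 -0.52] F [-0.29 -0.52 -0.36] M [-0.03 -0.02 -0.  ] op 0.0179 50.0
exp tip [343.71273577 165.79442688] exp shank top [344.31398674 146.55406009]
144 [ 35  35  40  31  59 114 110 105 103 103 103 106 107 100  95 100]
145 [ 43  44  44  34  62 116 110 105 103 103 104 107 102  76  79 120]
146 [ 47  46  46  40  64 116 109 105 104 104 105 107 102  69 107 180]
147 [ 48  48  48  39  55 114 130  87  93 102 105 106  97  66 125 179]
148 [ 52  49  47  38  16  98 170 103 107  99 102 106 130 126 188 181]
149 [ 50  50  48  47  60 114 178 179 168 103  99 102 195 187 184 182]
150 [ 49  49  46  76 132 149 167 166 153 103  98  86 167 167 165 160]
151 [ 49  47  39  93 173 162 162 165 154 104 103  51  56  67  69  54]
152 [ 83  42  37  87 162 155 153 143 142 107 104  74  96 104 117 115]
153 [128  54  55  94 153 147 135  78  97 108 110 110 131 129 127 129]
154 [114  87  94 108 117 118 124 124 104 110 108 106 129 127 128 128]
155 [111 110 108 112 116 119 124 122 103 110 108 106 127 130 129 129]
156 [
[... 482 characters left out ...]
4]
163 [ 28  29  28  27  28  23  17  40  90 116  91  54  96 135 138 131]
164 [ 26  25  24  21  19  17  36  69  99 109 116 168 205 232 236 219]
165 [ 18  15  14  29  76 118 130 145 127 103 148 233 228 226 227 211]
166 [ 47  75 115 110 148 201 203 192 146 119 157 202 193 174 161 164]
167 [127 133 189 174 162 156 163 163 156 143 170 160 142 134 137 136]
168 [168 112 118 131 127 121 112 111 116 120 129 123 101 114 116 115]
169 [77 80 93 94 90 91 83 83 87 86 88 88 83 78 75 78]
170 [ 28  68  92  89  83  82  79  81  90  90  95 118 126 119 118 117]
171 [ 45  78  94  93 104 102  98 101 103 109 116 152 168 155 153 149]
172 [ 78  94  88  85  84  85  92 102  90  97  93  88  74  64  57  59]
cols from 336
```

View pics/c7.png

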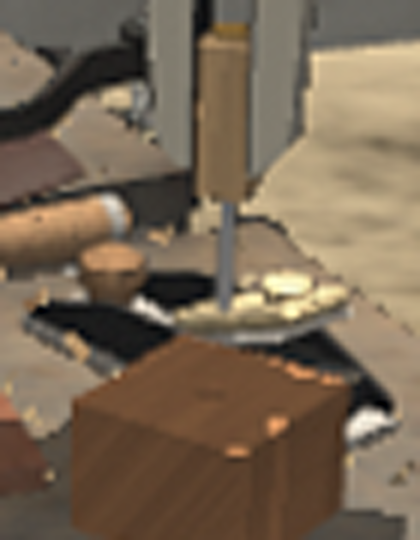

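Side crop: the pin hangs upright, with its tip at crop (226,305) and the hole at (210,395). The remaining offset mostly matches the TCP being 2 mm short in x, so I settle and correct.

>>> {"name": "arm_command", "arguments": {"deltas": [[[0,0,-1,0,0,0],[0,0,-0.8,0,0,0],[0,0,0,0,0,0],[0,0,0,0,0,0],[0,0,0,0,0,0]]]}}

```text
t: 20.45
tool_pos: [0.494, -0.334, 0.1184]
orientation: [-2.391, -2.032, 0.005]
force: [-0.7, 0.3, -0.3]
opening: 0.0176
gripper_force: 50.0
```

```bash
python3 -c "from h import *;g()"
```

```text
t 20.45 pos [ 0.494  -0.334   0.1184] y deg -9.28 z [-0.0052  0.001  -1.    ] q [-0.68  0.19  1.61 -0.    1.35 -0.52] F [-0.75  0.32 -0.31] M [-0.   -0.12 -0.03] op 0.0176 50.0
```

>>> {"name": "arm_command", "arguments": {"deltas": [[[0.1,0,0,0,-0.3,0],[0.13,0,-0.2,0,0,0],[0,0,-0.3,0,0,0],[0,0,-0.3,0,0,0],[0,0,0,0,0,0],[0,0,0,0,0,0]]]}}

```text
t: 20.95
tool_pos: [0.4962, -0.3339, 0.1102]
orientation: [-2.393, -2.034, -0.001]
force: [0.5, 0.0, -1.1]
opening: 0.0176
gripper_force: 50.0
```

```bash
python3 -c "from h import *;g()"
```

```text
t 20.95 pos [ 0.4962 -0.3339  0.1102] y deg -9.28 z [-2.0e-04  1.3e-03 -1.0e+00] q [-0.68  0.2   1.61  0.    1.33 -0.52] F [ 0.53  0.04 -1.15] M [-0.05 -0.06  0.05] op 0.0176 50.0
```

Tip is at about 56 mm. I go in by small steps.

>>> {"name": "arm_command", "arguments": {"deltas": [[[0,-0.03,-0.2,0,0,0],[0,0,-0.2,0,0,0],[0,0,0,0,0,0]]]}}

```text
t: 21.2
tool_pos: [0.4962, -0.3342, 0.1061]
orientation: [-2.393, -2.034, -0.001]
force: [0.6, -0.7, -1.3]
opening: 0.0176
gripper_force: 50.0
```

>>> {"name": "arm_command", "arguments": {"deltas": [[[0,0,-0.15,0,0,0],[0,0,-0.15,0,0,0],[0,0,0,0,0,0]]]}}

```text
t: 21.45
tool_pos: [0.4963, -0.3343, 0.1033]
orientation: [-2.393, -2.034, -0.001]
force: [-0.6, -0.3, -1.2]
opening: 0.0178
gripper_force: 50.0
```

>>> {"name": "arm_command", "arguments": {"deltas": [[[0,0,-0.15,0,0,0],[0,0,-0.15,0,0,0],[0,0,0,0,0,0]]]}}

```text
t: 21.7
tool_pos: [0.4963, -0.3342, 0.1002]
orientation: [-2.393, -2.034, -0.001]
force: [-0.3, 1.1, -1.4]
opening: 0.0176
gripper_force: 50.0
```

>>> {"name": "arm_command", "arguments": {"deltas": [[[0,0,-0.15,0,0,0],[0,0,-0.15,0,0,0],[0,0,0,0,0,0]]]}}

```text
t: 21.95
tool_pos: [0.4963, -0.3342, 0.0972]
orientation: [-2.393, -2.034, -0.001]
force: [0.2, 0.1, 0.4]
opening: 0.0178
gripper_force: 50.0
```

The tip is in the hole with no resistance. I continue down.

>>> {"name": "arm_command", "arguments": {"deltas": [[[0,0,-0.3,0,0,0],[0,0,-0.3,0,0,0],[0,0,-0.3,0,0,0],[0,0,-0.3,0,0,0],[0,0,0,0,0,0]]]}}

```text
t: 22.37
tool_pos: [0.4962, -0.3341, 0.0847]
orientation: [-2.393, -2.034, -0.001]
force: [1.2, 0.0, -1.5]
opening: 0.0179
gripper_force: 50.0
```

>>> {"name": "arm_command", "arguments": {"deltas": [[[0,0,-0.3,0,0,0],[0,0,-0.3,0,0,0],[0,0,-0.3,0,0,0],[0,0,-0.3,0,0,0],[0,0,-0.3,0,0,0],[0,0,-0.2,0,0,0],[0,0,0,0,0,0]]]}}

```text
t: 22.95
tool_pos: [0.4962, -0.3341, 0.0679]
orientation: [-2.393, -2.034, -0.001]
force: [-0.2, -1.1, -0.7]
opening: 0.0179
gripper_force: 50.0
```

>>> {"name": "arm_command", "arguments": {"deltas": [[[0,0,-0.1,0,0,0],[0,0,-0.1,0,0,0],[0,0,-0.1,0,0,0],[0,0,0,0,0,0]]]}}

```text
t: 23.28
tool_pos: [0.4964, -0.3343, 0.0655]
orientation: [-2.393, -2.034, -0.001]
force: [0.1, -0.7, -0.4]
opening: 0.0174
gripper_force: 50.0
```

```bash
python3 -c "from h import *;g()"
```

```text
t 23.28 pos [ 0.4964 -0.3343  0.0655] y deg -9.28 z [ 3.e-04  8.e-04 -1.e+00] q [-0.68  0.25  1.64  0.    1.25 -0.52] F [ 0.14 -0.74 -0.44] M [-0.01 -0.14 -0.01] op 0.0174 50.0
```

>>> {"name": "arm_command", "arguments": {"deltas": [[[0,0,-0.15,0,0,0],[0,0,-0.1,0,0,0],[0,0,-0.05,0,0,0],[0,0,0,0,0,0]]]}}

```text
t: 23.62
tool_pos: [0.4964, -0.3343, 0.0624]
orientation: [-2.393, -2.034, -0.001]
force: [0.7, -0.1, -0.5]
opening: 0.018
gripper_force: 50.0
```

>>> {"name": "arm_command", "arguments": {"deltas": [[[0,0,0,0,0,0],[0,0,0,0,0,0],[0,0,0,0,0,0],[0,0,0,0,0,0],[0,0,0,0,0,0],[0,0,0,0,0,0]]], "gripper": 0.1}}

```text
t: 24.12
tool_pos: [0.4965, -0.3344, 0.0627]
orientation: [-2.394, -2.034, -0.001]
force: [0.6, -0.4, 0.7]
opening: 0.0498
gripper_force: 0.0
```

>>> {"name": "arm_command", "arguments": {"deltas": [[[0,0,0.8,0,0,0],[0,0,1.5,0,0,0],[0,0,1.5,0,0,0],[0,0,1.5,0,0,0],[0,0,1.5,0,0,0],[0,0,1.5,0,0,0],[0,0,1.5,0,0,0],[0,0,1,0,0,0],[0,0,0,0,0,0],[0,0,0,0,0,0]]]}}

```text
t: 24.95
tool_pos: [0.4968, -0.3347, 0.1713]
orientation: [2.393, 2.034, 0.002]
force: [-1.0, 0.7, -0.7]
opening: 0.0515
gripper_force: 0.0
```

```bash
python3 - <<'E'
from h import *
g()
s=eyes.read_camera("side"); s0=cv2.imread("pics/side0.png")
z=lambda im,x,y,w,h,k:cv2.resize(im[y:y+h,x:x+w],None,fx=k,fy=k,interpolation=cv2.INTER_CUBIC)
cv2.imwrite("pics/c8.png",np.hstack([z(s0,310,145,65,70,6),z(s,310,145,65,70,6)]))
E
```

```text
t 24.95 pos [ 0.4968 -0.3347  0.1713] y deg -9.28 z [ 1.6e-03 -2.0e-04 -1.0e+00] q [-0.68  0.15  1.55  0.    1.44 -0.52] F [-1.02  0.68 -0.73] M [-0.01 -0.02  0.01] op 0.0515 0.0
```

View pics/c8.png

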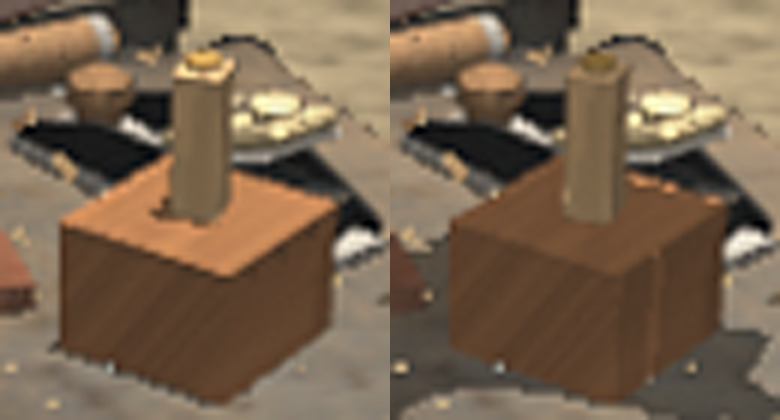

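The pin stands seated in the block at the same height as at the start: cap at crop (205,60) before and (599,62) now. The robot is clear, so I hand in.

```bash
python3 -c "from h import *;print(ticket.close_job())"
```

```text
the job is handed in; nothing more can be done
None
```

The cassette is latched out at its stop, the pin is back in its block fully seated by camera comparison with the start, and the job was handed in at about 25 s; the hand-in returned no verdict.

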